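# Clean the gasket track of a clamped housing with the sprung pen

## Robot

A 6-joint arm with a two-finger parallel gripper is mounted at the origin on the work surface. World frame = base frame: x ahead of the robot, y to its left, z up, the work surface at z = 0. Lengths are in m, angles in rad, forces in N, time in s.
With the tool pointing down it reaches from about 0.2 to 0.875 m from the base axis. Payload 3.4 kg.
Tool frame: the origin (TCP) lies between the finger pads; the fingertips stand 25 mm ahead of it and the grasp point (between the pads) lies 6 mm ahead of it (r.nose_length is the z of the fingertips in the tool frame, in m); z points along the fingers, y is the line along which they close (so a half turn about z gives the same grasp; the last joint's range is limited). The gripper opens to 94 mm and grips with 3 to 60 N. Pads are 16 mm wide; open, the fingers measure 119 mm over their backs; the gripper's body (75 mm by 177 mm) begins 78 mm behind the grasp point.
Start: joints at [-1.39, 0.276, 1.505, -0, 1.361, -0.121], TCP at [0.171, -0.549, 0.23] pointing down, gripper open.
Joint ranges: [-2.89, 2.89], [-0.75, 2.08], [0.22, 2.7], [-1.18, 4.32], [0.11, 2.71], [-2.7, 2.7]. Speed limits (rad/s): [2.57, 2.57, 3.14, 3.14, 3.14, 3.14].

## Interface

Orientations are given as a unit quaternion [w, x, y, z].
In Python, from plant import r, gripper_to, inverse_kinematics, vision, models, telemetry gives the robot as it stands. Calls block until the motion is done:
- r.move_to(position, orientation): joint-space move of the TCP to a pose.
- r.move_l(position, rot=None, vel=0.15, guard=None): straight line of the TCP; rot=None keeps the orientation; vel is the mean speed in m/s. With guard (N) it stops when the force on the tool has changed by that much, and returns True; else False.
- r.movej(angles): joint-space move.
- gripper_to(opening, f_grip=None): finger opening in m; f_grip is the grip in N (None keeps the last); returns when the fingers have stopped.
- r.hold(seconds).
- inverse_kinematics(position, orientation): joint angles nearest the present ones, or None.
- vision.snapshot(name): name is "side" or "top"; returns the picture (480x640x3 uint8, red, green, blue); there is no depth.
- vision.get_calibration(name): a dict with "fx", "fy", "cx", "cy" (pixels), "position" and "orientation" of the camera in the world. Camera axes: x right, y down, z forward; pixel columns grow to the right and rows downward; lengths in m; the calibration is good to about 2 mm. A picture is of the moment at which its call begins. get_calibration takes no time and is no camera call.
A pose or a line that the arm cannot do raises r.PlanningError and nothing moves.
- r.sign_off(): hands the job in; it is judged then, once.
Trained networks look in the newest picture that a camera, given by its name, has taken for a name from the list of things; names that differ only in an ending like _2 or _b are one class to them, and where a whole thing is asked for, a point or a joint stands for the part that bears it (a point fixed in the world has none). Each returns a list of dicts, best first, with "score" (0 to 1); they miss things now and then, are a little off and sometimes report something else, mostly with a low value. They report only what shows in the picture. A call takes as long as a camera call. They do not tell look-alikes from the thing itself.
- models.boxes_of(thing, camera): "at" ([x, y, z] in m, in world coordinates, good to about 4 mm: the middle of the surface that is visible of it).
- models.regions_of(thing, camera): "pixels" (480x640 bool, what is visible of it).
- models.mark_of(thing, camera): "at" ([x, y, z] in m, in world coordinates, good to about 4 mm: a listed point, or the origin of a listed thing).
Readings, each from a call of its own:
- telemetry.current_t(): time.
- telemetry.current_joints(): joint angles.
- telemetry.current_dq(): joint speeds.
- telemetry.current_joint_efforts(): joint torques, N m.
- telemetry.current_ee_pos(): TCP position.
- telemetry.current_tool_rot(): TCP orientation.
- telemetry.current_wrist_force(): force on the tool from outside, world axes, zero at the start.
- telemetry.current_torque(): the same for the moment, N m.
- telemetry.current_opening(): finger opening in m.
- telemetry.current_finger_force(): force on a finger pad.
Only numpy, scipy, OpenCV 4.12 (cv2) and the standard library are available. Lean on these libraries where they do the work, as an engineer would, in place of code of your own. Each camera call takes 0.05 s, during which the arm holds its last target. There are 200 camera calls.

## Task

Lock the black housing down by turning the fixture's quarter-turn clamp fully to its closed stop. Then take the cleaning pen from the tool rack and, holding it upright, draw its sprung brush lightly and slowly, at 2 to 4 cm a second, along the bare track at the bottom of the L-shaped groove, from the end beside the clamp, round the corner to the other end, keeping it on the track all the way. Hang the pen back in its rack, leave the clamp closed and do not disturb the other tools.

Things in the scene. Friction and masses are not known exactly. Their poses are not given: they have to be found in the camera images.
- fixture: aluminium fixture, fixed to the bench: base plate 170 x 260 x 12 mm carrying a black milled housing (120 mm along the fixture's x, 170 mm along its y, rim 54 mm above the bench) and, beside the housing on the -y side, a quarter-turn clamp. Origin on the bench under the housing's centre; z up; the groove's long leg is on the housing's -x side.
- track: bare metal bottom of the L-shaped groove in the housing's rim; origin and axes as the fixture. Groove 10 mm wide, 4 mm deep, level, bottom 50 mm and rim 54 mm above the bench. Long leg (160 mm) along the fixture's y on the housing's -x side, from the clamp's end; then square into the short leg (104 mm) along the fixture's +x on the +y side.
- track_p0 (a point): point on the middle line of the groove's bottom: start: 12 mm from the end of the long leg beside the clamp.
- track_p1 (a point): point on the middle line of the groove's bottom: on the long leg, 28.5 mm from track_p0.
- track_p2 (a point): point on the middle line of the groove's bottom: on the long leg, 57 mm from track_p0.
- track_p3 (a point): point on the middle line of the groove's bottom: on the long leg, 85.5 mm from track_p0.
- track_p4 (a point): point on the middle line of the groove's bottom: on the long leg, 114 mm from track_p0.
- track_p5 (a point): point on the middle line of the groove's bottom: the corner, where the two legs cross, 142.5 mm from track_p0.
- track_p6 (a point): point on the middle line of the groove's bottom: on the short leg, 28 mm past the corner.
- track_p7 (a point): point on the middle line of the groove's bottom: on the short leg, 56 mm past the corner.
- track_p8 (a point): point on the middle line of the groove's bottom: finish: on the short leg, 84 mm past the corner and 15 mm before its closed end.
- clamp (a joint): clamp angle about its upright pivot: 0 = open (handle straight out from the housing, along the fixture's -y), 1.57 = closed stop (handle alongside the housing, along the fixture's -x, toe over the housing's foot). Starts within 0.3 of open; closes clockwise seen from above. Friction about 0.15 N m (2.5 N at the grip); stays where it is left.
- clamp_grip (a point): point on the axis of the clamp's upright round grip (18 mm in diameter, from 46 to 86 mm above the bench), 69 mm above the bench; 62 mm from the pivot. The flat arm below the grip has its top 46 mm above the bench.
- clamp_hinge (a point): point on the clamp's pivot axis, 88 mm above the bench. It does not move.
- rack: black tool rack fixed to the bench, 150 x 70 mm and 88 mm tall, two round wells (21 mm in diameter) through its top plate 80 mm apart along its x; open below. Origin on the bench under its centre.
- well_near (a point): centre of one well, at the top face of the rack (88 mm above the bench).
- well_far (a point): centre of the other well, at the top face of the rack.
- pen: cleaning pen, about 70 g, hanging upright in one well. Origin: underside of its round guard flange (30 mm in diameter, 4 mm thick), which rests on the rack's top; z up. Above the flange a grey square barrel, 15 x 15 mm (sides along the pen's x and y), to 98 mm above the origin, with a thin clip on its upper +x side; below, a metal nose 13 mm in diameter, 40 mm long, then the brush.
- pen_nose (a point): lower end of the pen's nose, on its axis, 40 mm below the pen's origin. The round-ended brush, 6 mm in diameter, sticks out 8 (worn) to 24 mm (new) below it, differing each time and not told: find it by touch. The brush is sprung and gives way by 3 mm: 1 N at first touch, 6 N fully pushed in, rigid after that.
- pen_grip (a point): point on the pen's axis 55 mm above its origin, in the middle of the barrel: a good place to grip it.
- driver: the yellow and black screwdriver hanging in the rack's other well: fat round handle up to 31 mm in diameter, 92 mm tall above the rack (top 180 mm above the bench). Origin at the underside of its handle. Leave it alone.
- bottle: a red bottle with a white pointed cap, 40 mm in diameter and 116 mm tall, standing on the bench. Origin at its underside. Leave it alone.
- tweezers: black tweezers 140 mm long lying on the bench. Leave them alone.
- knife: a yellow utility knife 158 mm long lying on the bench. Leave it alone.
Not all that is in view belongs to the job. Of the things like the rack, leave any that is red; of the rest the smaller one is meant.

How it is judged:
On the way, in this order (a step that is already met when the one before it is completed fails the run):
1. the clamp is turned to its closed stop (within 0.1 rad) (value of joint clamp above 1.47 rad), for 0.2 s.
2. the upright pen's brush presses on the bare track at point p0 (nose within 10 mm of it seen from above, more than 0.5 N, tilt below 20 degrees), the clamp still closed (horizontal distance between pen_nose and track_p0 below 0.01 m and contact force between pen and track above 0.5 N and angle between pen's own z axis and vertical below 0.35 rad and value of joint clamp above 1.45 rad), for 0.1 s.
3. the upright pen's brush presses on the bare track at point p1 (nose within 10 mm of it seen from above, more than 0.5 N, tilt below 20 degrees), the clamp still closed (horizontal distance between pen_nose and track_p1 below 0.01 m and contact force between pen and track above 0.5 N and angle between pen's own z axis and vertical below 0.35 rad and value of joint clamp above 1.45 rad), for 0.1 s.
4. the upright pen's brush presses on the bare track at point p2 (nose within 10 mm of it seen from above, more than 0.5 N, tilt below 20 degrees), the clamp still closed (horizontal distance between pen_nose and track_p2 below 0.01 m and contact force between pen and track above 0.5 N and angle between pen's own z axis and vertical below 0.35 rad and value of joint clamp above 1.45 rad), for 0.1 s.
5. the upright pen's brush presses on the bare track at point p3 (nose within 10 mm of it seen from above, more than 0.5 N, tilt below 20 degrees), the clamp still closed (horizontal distance between pen_nose and track_p3 below 0.01 m and contact force between pen and track above 0.5 N and angle between pen's own z axis and vertical below 0.35 rad and value of joint clamp above 1.45 rad), for 0.1 s.
6. the upright pen's brush presses on the bare track at point p4 (nose within 10 mm of it seen from above, more than 0.5 N, tilt below 20 degrees), the clamp still closed (horizontal distance between pen_nose and track_p4 below 0.01 m and contact force between pen and track above 0.5 N and angle between pen's own z axis and vertical below 0.35 rad and value of joint clamp above 1.45 rad), for 0.1 s.
7. the upright pen's brush presses on the bare track at point p5 (nose within 10 mm of it seen from above, more than 0.5 N, tilt below 20 degrees), the clamp still closed (horizontal distance between pen_nose and track_p5 below 0.01 m and contact force between pen and track above 0.5 N and angle between pen's own z axis and vertical below 0.35 rad and value of joint clamp above 1.45 rad), for 0.1 s.
8. the upright pen's brush presses on the bare track at point p6 (nose within 10 mm of it seen from above, more than 0.5 N, tilt below 20 degrees), the clamp still closed (horizontal distance between pen_nose and track_p6 below 0.01 m and contact force between pen and track above 0.5 N and angle between pen's own z axis and vertical below 0.35 rad and value of joint clamp above 1.45 rad), for 0.1 s.
9. the upright pen's brush presses on the bare track at point p7 (nose within 10 mm of it seen from above, more than 0.5 N, tilt below 20 degrees), the clamp still closed (horizontal distance between pen_nose and track_p7 below 0.01 m and contact force between pen and track above 0.5 N and angle between pen's own z axis and vertical below 0.35 rad and value of joint clamp above 1.45 rad), for 0.1 s.
10. the upright pen's brush presses on the bare track at point p8 (nose within 10 mm of it seen from above, more than 0.5 N, tilt below 20 degrees), the clamp still closed (horizontal distance between pen_nose and track_p8 below 0.01 m and contact force between pen and track above 0.5 N and angle between pen's own z axis and vertical below 0.35 rad and value of joint clamp above 1.45 rad), for 0.1 s.
At the end, for the whole second after the job is handed in: The clamp is closed (above 1.47 rad); the pen hangs upright (tilt below 0.1 rad) and at rest in a well of the rack, its origin within 7 mm of the well's centre seen from above and its flange within 4 mm of the rack's top in height (value of joint clamp above 1.47 rad and ((horizontal distance between pen and well_near below 0.007 m and z of pen in the frame of well_near between -0.004 and 0.004 m) or (horizontal distance between pen and well_far below 0.007 m and z of pen in the frame of well_far between -0.004 and 0.004 m)) and angle between pen's own z axis and vertical below 0.1 rad and linear speed of pen below 0.02 m/s); the robot touches nothing.
It fails at once if the pen is pressed against the housing or fixture with more than 12 N (contact force between pen and fixture above 12 N).
It fails at once if the brush is dragged along the track faster than 120 mm/s at any moment (away from the finish) (contact force between pen and track above 0.5 N and linear speed of pen above 0.12 m/s and horizontal distance between pen_nose and track_p8 above 0.012 m).
It fails at once if another tool (driver, bottle, tweezers, knife) is moved more than 25 mm, or the driver or bottle is tipped by more than 0.4 rad (angle between any of driver, bottle's own z axis and vertical above 0.4 rad or distance of any of driver, bottle, tweezers, knife from where it was at the start of the episode above 0.025 m).
It also fails if it takes over 72 s, if anything falls off the work surface, if the arm or the gripper's body presses on something with over 40 N, if the wrist force passes 120 N, or if a joint passes its speed limit or range.

## Working session

There is one attempt and no reset: what is moved stays moved. The work goes in short steps, each a Python script; the robot and the scene stay as the last script left them, time stands still between calls to the robot, and variables do not carry over. Pictures are saved under pics/ and viewed, at most 10 in all, crops included, and the job is handed in when it is done.

```bash
ls; mkdir -p pics
python3 - <<'E'
from plant import r, vision, models, telemetry
import cv2, numpy as np
for c in ("top","side"):
    im=vision.snapshot(c); cv2.imwrite(f"pics/{c}0.png",im[:,:,::-1])
    k=vision.get_calibration(c); print(c,{a:np.round(b,4).tolist() for a,b in k.items()})
    for n in ("fixture","track_p0","track_p5","track_p8","clamp_grip","clamp_hinge","rack","well_near","well_far","pen","pen_grip","driver","bottle","tweezers","knife"):
        print(n,[(np.round(d["at"],3).tolist(),round(d["score"],2)) for d in models.mark_of(n,c)])
print(telemetry.current_t())
E
```

```text
pics
top {'fx': 595.4913, 'fy': 595.4913, 'cx': 323.1346, 'cy': 246.4311, 'position': [0.3652, 0.0573, 1.4152], 'orientation': [-0.0495, 0.7103, -0.7008, 0.0423]}
fixture [([0.516, -0.157, 0.002], 0.86)]
track_p0 [([0.476, -0.1, 0.048], 0.92), ([0.467, -0.156, 0.048], 0.85), ([0.465, -0.126, 0.047], 0.85), ([0.561, -0.083, 0.05], 0.82), ([0.532, -0.08, 0.05], 0.79), ([0.479, -0.068, 0.052], 0.77), ([0.502, -0.075, 0.052], 0.74), ([0.449, -0.212, 0.046], 0.63), ([0.455, -0.185, 0.053], 0.6)]
track_p5 [([0.476, -0.1, 0.048], 0.92), ([0.467, -0.156, 0.048], 0.85), ([0.465, -0.126, 0.047], 0.85), ([0.561, -0.083, 0.05], 0.82), ([0.532, -0.08, 0.05], 0.79), ([0.479, -0.068, 0.052], 0.77), ([0.502, -0.075, 0.052], 0.74), ([0.449, -0.212, 0.046], 0.63), ([0.455, -0.185, 0.053], 0.6)]
track_p8 [([0.476, -0.1, 0.048], 0.92), ([0.467, -0.156, 0.048], 0.85), ([0.465, -0.126, 0.047], 0.85), ([0.561, -0.083, 0.05], 0.82), ([0.532, -0.08, 0.05], 0.79), ([0.479, -0.068, 0.052], 0.77), ([0.502, -0.075, 0.052], 0.74), ([0.449, -0.212, 0.046], 0.63), ([0.455, -0.185, 0.053], 0.6)]
clamp_grip [([0.5, -
[... 2161 characters left out ...]
)]
rack [([0.559, 0.18, 0.003], 0.95), ([0.286, 0.472, -0.002], 0.93), ([0.533, 0.367, 0.001], 0.72)]
well_near [([0.48, 0.35, 0.115], 0.64), ([0.518, 0.17, 0.088], 0.62), ([0.247, 0.478, 0.09], 0.56)]
well_far [([0.58, 0.387, 0.119], 0.87), ([0.324, 0.468, 0.087], 0.79), ([0.602, 0.183, 0.09], 0.74), ([0.457, -0.182, 0.054], 0.59)]
pen [([0.602, 0.181, 0.089], 0.61), ([0.595, 0.181, 0.052], 0.18)]
pen_grip [([0.601, 0.18, 0.144], 0.63), ([0.513, -0.152, -0.005], 0.62)]
driver [([0.522, 0.172, 0.088], 0.76)]
bottle [([0.737, 0.065, 0.005], 0.88)]
tweezers [([0.728, -0.119, -0.001], 0.58), ([0.531, -0.083, 0.052], 0.56)]
knife [([0.726, -0.284, 0.001], 0.61), ([0.521, 0.172, 0.089], 0.6)]
1.6
```

View pictures.

View pics/top0.png

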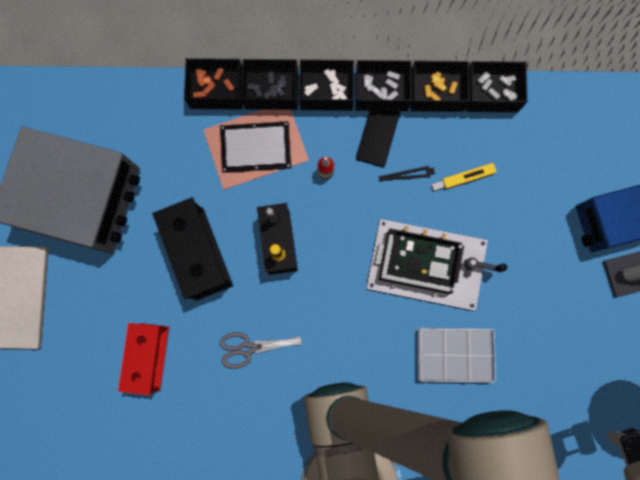

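View pics/side0.png

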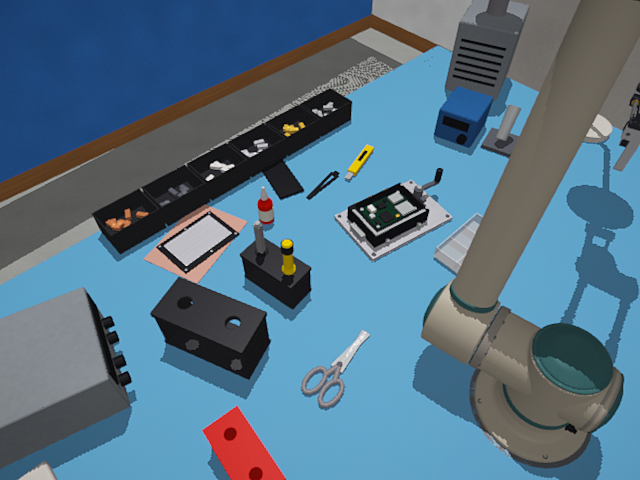

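```bash
python3 - <<'E'
import cv2
t=cv2.imread("pics/top0.png"); s=cv2.imread("pics/side0.png")
cv2.imwrite("pics/trk.png",cv2.resize(t[240:440,310:480] if 0 else t[270:440,300:520],None,fx=3.5,fy=3.5,interpolation=cv2.INTER_CUBIC))
E
cat > h.py <<'E'
import numpy as np, cv2
from scipy.spatial.transform import Rotation as R
from plant import r, gripper_to, inverse_kinematics, vision, models, telemetry
def cam(c):
    k=vision.get_calibration(c); w,x,y,z=k["orientation"]
    return k,R.from_quat([x,y,z,w]).as_matrix(),np.array(k["position"])
def project(P,c):
    k,M,t=cam(c); q=(np.atleast_2d(P)-t)@M
    return np.c_[k["fx"]*q[:,0]/q[:,2]+k["cx"],k["fy"]*q[:,1]/q[:,2]+k["cy"]]
def deproject(uv,z,c):
    k,M,t=cam(c); uv=np.atleast_2d(uv)
    d=np.c_[(uv[:,0]-k["cx"])/k["fx"],(uv[:,1]-k["cy"])/k["fy"],np.ones(len(uv))]@M.T
    return t+d*((z-t[2])/d[:,2])[:,None]
# track in fixture frame, relative to the corner p5
REL=np.array([[0,-142.5],[0,-114],[0,-85.5],[0,-57],[0,-28.5],[0,0],[28,0],[56,0],[84,0]])/1000
def down(yaw): # tool z down; tool y axis (closing) at angle yaw in the world
    M=np.column_stack([np.cross([np.cos(yaw),np.sin(yaw),0],[0,0,-1.]),[np.cos(yaw),np.sin(yaw),0],[0,0,-1]])
    x,y,z,w=R.from_matrix(M).as_quat(); return [w,x,y,z]
E
python3 - <<'E'
from h import *
from scipy.optimize import least_squares
im={c:cv2.imread(f"pics/{c}0.png") for c in("top","side")}
P={}
vision.snapshot("top"); P["top"]=[d["at"] for d in models.mark_of("track_p0","top") if d["score"]>.55]
vision.snapshot("side"); P["side"]=[d["at"] for d in models.mark_of("track_p0","side") if d["score"]>.45]
def f(p,A):
    c,s=np.cos(p[2]),np.sin(p[2]); T=REL@np.array([[c,s],[-s,c]])+p[:2]
    return np.array([min(np.linalg.norm(a-t) for t in T) for a in A])
for n,A in list(P.items())+[("both",P["top"]+P["side"])]:
    A=np.array(A)[:,:2]
    o=least_squares(f,[.479,-.07,-.2],args=(A,),loss="soft_l1",f_scale=.004); print(n,o.x,np.round(f(o.x,A)*1000,1))
p=o.x; c,s=np.cos(p[2]),np.sin(p[2]); T=REL@np.array([[c,s],[-s,c]])+p[:2]
out=[]
for n in("top","side"):
    big=cv2.resize(im[n],None,fx=4,fy=4,interpolation=cv2.INTER_CUBIC)
    for u in project(np.c_[T,np.full(9,.05)],n): cv2.circle(big,tuple(int(v) for v in (u+.5)*4-.5),3,(0,0,255),-1)
    u=project([[p[0]+.03,p[1]-.07,.05]],n)[0]*4; x,y=int(u[0])-300,int(u[1])-220
    tr=big[y:y+440,x:x+600]
    u=project([[.56,.178,.12]],n)[0]*4; x,y=int(u[0])-100,int(u[1])-220
    out.append(np.hstack([tr,big[y:y+440,x:x+200]]))
cv2.imwrite("pics/c_top.png",out[0]);cv2.imwrite("pics/c_side.png",out[1])
E
```

```text
top [ 0.47793198 -0.06957042 -0.18442679] [1.4 6.8 3.7 1.8 2.1 3.5 4.7 0.6]
side [ 0.47712472 -0.06974769 -0.18330886] [1.2 2.2 2.7 4.5 2.  0.6 1.4 2.3]
both [ 0.47750775 -0.06966311 -0.18412838] [1.7 6.4 4.  1.4 1.7 3.9 4.8 0.8 0.9 2.4 2.3 4.3 2.3 0.7 1.6 2.6]
```

View pics/c_top.png

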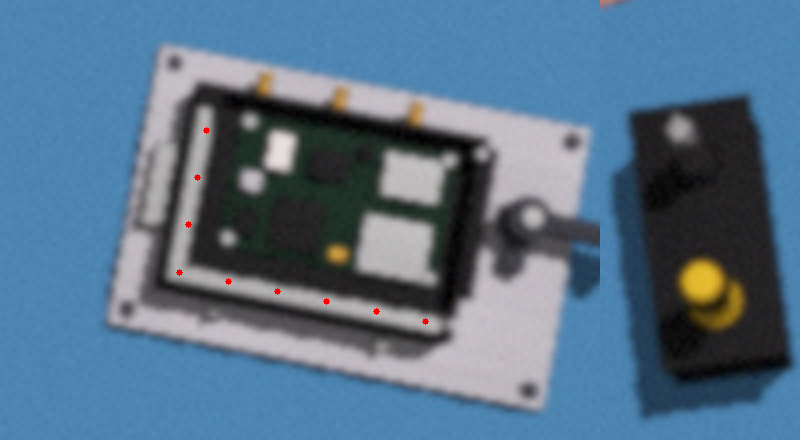

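View pics/c_side.png

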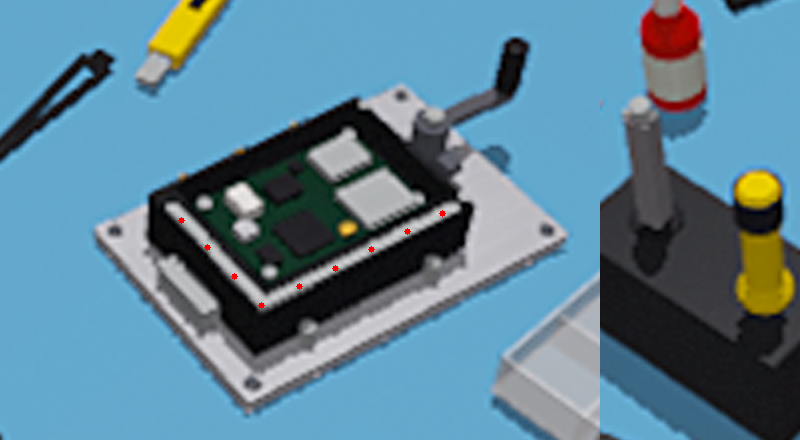

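The racks in the top view are: red at (143,358), a large black one at (192,248) with empty wells, and a small black one at (277,240). The small black one fits: it isn't red, it is the smaller of the rest, and it holds the pen (270,214) and driver (277,251). The crop confirms this. The fixture is at about (430,262) and its clamp handle points right, towards (500,267).

Next I'll refine the groove centreline in the images and look at the pen up close.

Run:
```python
from h import *
from scipy.ndimage import map_coordinates
from scipy.optimize import least_squares
p=np.array([.4775,-.0697,-.184])
X=lambda a:np.array([np.cos(a),np.sin(a)]); 
o=np.linspace(-.009,.009,73)
for n in("top","side"):
    g=cv2.cvtColor(cv2.imread(f"pics/{n}0.png"),cv2.COLOR_BGR2GRAY).astype(float)
    q=p.copy()
    for it in range(4):
        ex=X(q[2]);ey=X(q[2]+np.pi/2)
        pts=[];nr=[]
        for s in np.arange(-.135,-.012,.006):
            pts.append((q[:2]+ey*s,ex))
        for s in np.arange(.014,.080,.006): pts.append((q[:2]+ex*s,ey))
        off=[]
        for c,d in pts:
            P=np.c_[c+o[:,None]*d,np.full(len(o),.05)]; uv=project(P,n)
            v=map_coordinates(g,[uv[:,1],uv[:,0]],order=1); v=np.clip(v-(v.min()+.5*(v.max()-v.min())),0,None)
            off.append((v*o).sum()/v.sum())
        off=np.array(off); L=[c+d*e for (c,d),e in zip(pts,off)]; k=21
        C=np.array([a for a in L])
        def f(z):
            ex=X(z[2]);ey=X(z[2]+np.pi/2); m=np.array([d@p[:0].sum() if 0 else 0 for d in []])
            isl=np.arange(len(C))<len(np.arange(-.135,-.012,.006))
            return np.where(isl,(C-z[:2])@ex,(C-z[:2])@ey)
        q=least_squares(f,q,loss="soft_l1",f_scale=.001).x
    print(n,np.round(q,4),np.round(f(q)*1000,1))
# pen crops
A=[]
for n in("top","side"):
    im=cv2.imread(f"pics/{n}0.png"); u=project([[.60,.182,.14]],n)[0].astype(int)
    c=im[u[1]-24:u[1]+24,u[0]-16:u[0]+16]; A.append(cv2.resize(c,None,fx=12,fy=12,interpolation=cv2.INTER_CUBIC))
    print(n,u)
u=project([[.513,-.272,.08]],"top")[0].astype(int); print(u)
A=np.hstack(A); cv2.imwrite("pics/pen0.png",A)
```

```text
top [ 0.4776 -0.0671 -0.1872] [ 0.1 -0.2 -0.1  0.2  0.2  0.3  0.1 -0.2  0.   0.1  0.  -0.  -0.2 -0.1
 -0.1  0.2 -0.2 -0.2 -0.1  0.1  0.2  0.3  0.   0.3 -0.1 -0.  -0.  -0.1
 -0.2  0.  -0.1 -0.2]
side [ 0.4787 -0.072  -0.1857] [-0.4 -0.3 -0.   0.3  0.4  0.4 -0.1 -0.1  0.6 -0.  -0.  -0.2  0.   0.
 -0.1 -0.1  0.1 -0.1 -0.2 -0.1  0.  -0.3 -0.1  0.1  0.4  0.2  0.5  0.2
 -0.2  0.  -0.6 -0.3]
top [272 214]
side [258 236]
[475 260]
```

View pics/pen0.png

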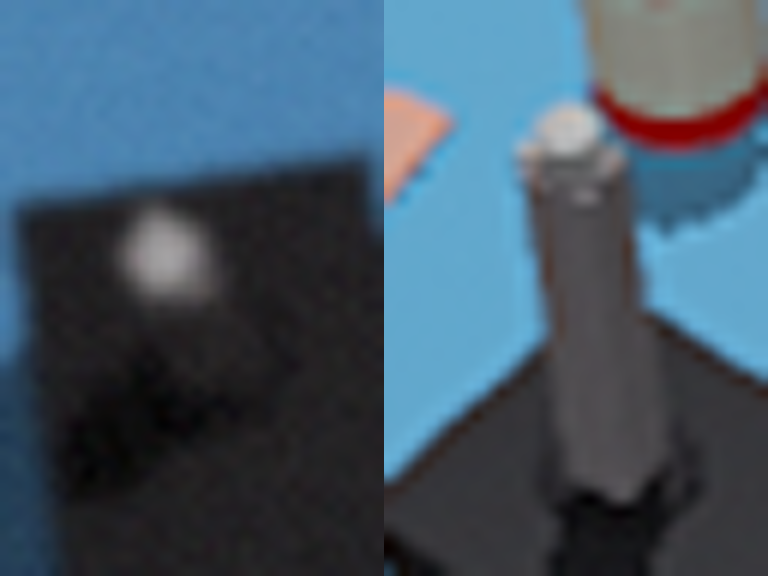

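The pen is the grey square barrel at about (258,236) in the side view, with its faces roughly along 34° and 124° in the world. The two cameras agree on the track to within about 5 mm in y and 1 mm in x. I'll close the clamp by pushing its grip with the closed fingers.

```bash
cat > clamp.py <<'E'
from h import *
u0=project([[.4775+.03,-.0697-.07,.05]],"top")[0]*4
hp=(np.array([int(u0[0])-300+533,int(u0[1])-220+215])+.5)/4-.5
ht=deproject(hp,.088,"top")[0][:2]; hs=np.array([.513,-.272]); print("hinge top",ht)
H=(ht+hs)/2 if np.linalg.norm(ht-hs)<.01 else hs
G=np.array([.4985,-.3365]); th0=np.arctan2(*(G-H)[::-1]); th1=-np.pi/2-.1865-np.pi/2
print("H",H,"th0",np.degrees(th0),"r",np.linalg.norm(G-H))
Z=.078
def pose(th,back=.0215,z=Z):
    rad=np.array([np.cos(th),np.sin(th)]); t=np.array([np.sin(th),-np.cos(th)])
    return [*(H+.062*rad-back*t),z]
best=None
for k in (0,np.pi):
    a=inverse_kinematics(pose(th0,.04,.15),down(th0+np.pi/2+k)); b=inverse_kinematics(pose(th1),down(th1+np.pi/2+k))
    print(k,None if a is None else np.round(a,2),None if b is None else np.round(b,2))
E
python3 clamp.py
```

```text
hinge top [ 0.50905054 -0.26316364]
H [ 0.51102527 -0.26758182] th0 -100.30057350225343 r 0.0700471113967782
0 [-0.67  0.42  1.49 -0.    1.23 -0.49] [-0.69  0.34  1.84 -0.    0.97  1.07]
3.141592653589793 [-0.67  0.42  1.49 -0.    1.23  2.66] [-0.69  0.34  1.84 -0.    0.97 -2.07]
```

Run:
```python
from h import *
def P(n,c,z):
    u0=project([[.4775+.03,-.0697-.07,.05]],n)[0]*4
    return deproject((np.array([int(u0[0])-300+c[0],int(u0[1])-220+c[1]])+.5)/4-.5,z,n)[0][:2]
print("hinge",P("top",(533,215),.088),P("side",(431,115),.088))
print("grip side",P("side",(515,45),.086), "grip top",deproject([503.5,267.5],.086,"top")[0])
print("exp H from fixture? corner",P("side",(261,305),.05),P("top",(179,272),.05))
im=cv2.imread("pics/top0.png")[235:300,440:520]
for n in("top",):
    im=cv2.imread("pics/top0.png")
    for q,cl in(((.511,-.2676,.088),(0,0,255)),((.4985,-.3365,.069),(0,255,0)),((.511,-.2745,.088),(255,0,0))):
        pass
    b=cv2.resize(im[235:295,440:520],None,fx=8,fy=8,interpolation=cv2.INTER_CUBIC)
    for q,cl in(((.511,-.2676,.088),(0,0,255)),((.4985,-.3365,.069),(0,255,0)),((.511,-.2745,.088),(255,0,0))):
        u=(project([q],n)[0]-[440,235]+.5)*8; cv2.circle(b,tuple(u.astype(int)),3,cl,-1)
cv2.imwrite("pics/hinge.png",b)
```

```text
hinge [ 0.50905054 -0.26316364] [ 0.49259117 -0.23929338]
grip side [ 0.49841109 -0.33366552] grip top [ 0.49639802 -0.33166187  0.086     ]
exp H from fixture? corner [ 0.47815686 -0.06975197] [ 0.47763283 -0.06909008]
```

View pics/hinge.png

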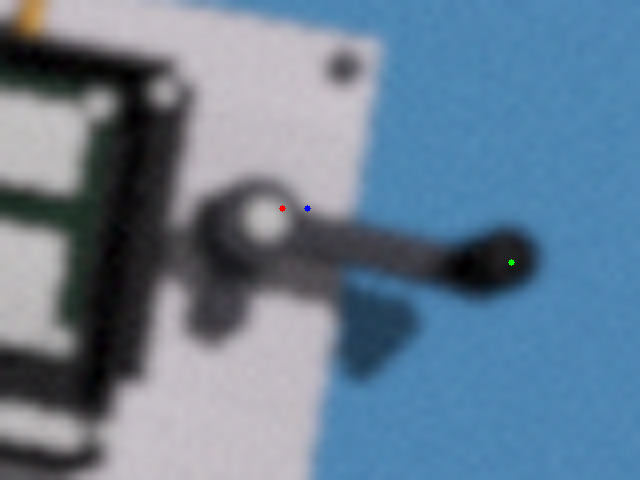

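The cap pixel isn't at 88 mm height. Intersecting the two views puts the hinge at about (0.512, -0.273), which gives the right 62 mm radius. Now closing the clamp.

Run:
```python
from h import *
H=np.array([.512,-.273]); th0=np.radians(-102.5); th1=-np.pi-.1865; Z=.078
def pose(th,back=.0215,z=Z):
    rad=np.array([np.cos(th),np.sin(th)]); t=np.array([np.sin(th),-np.cos(th)])
    return [*(H+.062*rad-back*t),z]
gripper_to(0.0,20)
print("closed",telemetry.current_opening())
r.move_to(pose(th0,.042,.16),down(th0+np.pi/2)); 
r.move_l(pose(th0,.042),vel=.15)
w0=np.array(telemetry.current_wrist_force()); print(w0)
for th in np.linspace(th0,th1,7)[:-1]:
    g=r.move_l(pose(th),down(th+np.pi/2),vel=.07,guard=12)
    print(np.degrees(th).round(),g,np.round(np.array(telemetry.current_wrist_force())-w0,1),np.round(telemetry.current_ee_pos(),4))
    if g: break
else:
    g=r.move_l(pose(th1,.014),down(th1+np.pi/2),vel=.05,guard=8); print("end",g,np.round(np.array(telemetry.current_wrist_force())-w0,1),np.round(telemetry.current_ee_pos(),4),pose(th1))
    r.hold(.3); print(np.round(np.array(telemetry.current_wrist_force())-w0,1))
print(telemetry.current_t())
```

```text
closed 0.0004131547106932734
[ 0.82212295 -0.89672867  0.66980288]
-102.0 False [-0.8  1.3 -0.9] [ 0.5191 -0.3381  0.0786]
-117.0 False [-0.1  1.  -0.2] [ 0.5029 -0.338   0.0781]
-132.0 False [-1.5  0.1 -0.7] [ 0.4867 -0.3335  0.078 ]
-147.0 False [ 0.2  1.3 -0.4] [ 0.4721 -0.325   0.078 ]
-161.0 False [-0.5  0.9 -1.3] [ 0.4601 -0.3132  0.078 ]
-176.0 False [-0.4  1.  -0.3] [ 0.4517 -0.2987  0.0779]
end True [-1.1 -1.1  0.6] [ 0.4486 -0.2839  0.078 ] [np.float64(0.4470885823380769), np.float64(-0.28263108805480325), 0.078]
[-0.7 -2.7  2.2]
8.675
```

Run:
```python
from h import *
p=np.array(telemetry.current_ee_pos()); th=-np.pi-.1865; t=np.array([np.sin(th),-np.cos(th),0])
for i in range(2):
    w0=np.array(telemetry.current_wrist_force())
    g=r.move_l((p+t*.010).tolist(),vel=.02,guard=14); r.hold(.2)
    q=np.array(telemetry.current_ee_pos()); print(g,np.round((q-p)@t*1000,2),np.round(np.array(telemetry.current_wrist_force())-w0,1))
    if g: break
r.move_l((q-t*.03).tolist(),vel=.1); r.move_l((q-t*.03+[0,0,.12]).tolist(),vel=.2)
for n in("top","side"):
    cv2.imwrite(f"pics/{n}1.png",vision.snapshot(n)[:,:,::-1]); print(n,[(np.round(d["at"],3),round(d["score"],2)) for d in models.mark_of("clamp_grip",n)])
A=[]
for n in("top","side"):
    u=project([[.49,-.23,.05]],n)[0].astype(int); im=cv2.imread(f"pics/{n}1.png"); A.append(cv2.resize(im[u[1]-40:u[1]+40,u[0]-40:u[0]+40],None,fx=5,fy=5,interpolation=cv2.INTER_CUBIC))
cv2.imwrite("pics/clampc.png",np.hstack(A)); print(telemetry.current_t())
```

```text
True -0.14 [-0.8  3.2 -1.9]
top [(array([ 0.45 , -0.263,  0.068]), 0.65)]
side [(array([ 0.45 , -0.265,  0.07 ]), 0.63)]
10.5833
```

View pics/clampc.png

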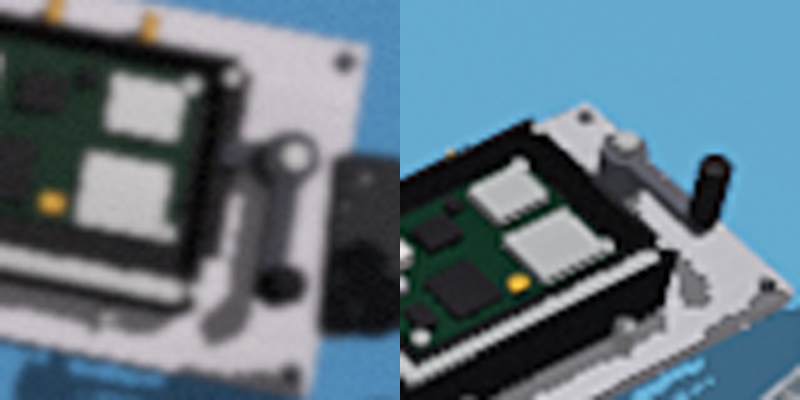

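The clamp is closed: the handle lies along the housing with the grip at the lower right of the left crop. It didn't move under a further 14 N push. Now the pen.

Run:
```python
from h import *
gripper_to(.045,25)
P=[.600,.183]; cands=[(k,inverse_kinematics([*P,.26],down(k))) for k in (.6,.6-np.pi)]
for k,a in cands: print(k,None if a is None else np.round(a,2))
k=min((c for c in cands if c[1] is not None),key=lambda c:abs(c[1][5]))[0]; print("yaw",k)
r.move_to([*P,.26],down(k)); r.move_l([*P,.149],vel=.12)
gripper_to(0.0,25); r.hold(.2)
print("open",telemetry.current_opening(),telemetry.current_finger_force(),telemetry.current_ee_pos(),telemetry.current_t())
w0=np.array(telemetry.current_wrist_force())
r.move_l([*P,.26],vel=.15); r.hold(.2)
print(np.round(np.array(telemetry.current_wrist_force())-w0,2),telemetry.current_opening())
for n in("top","side"):
    cv2.imwrite(f"pics/{n}2.png",vision.snapshot(n)[:,:,::-1])
    for m in("pen_nose","pen","pen_grip"): print(n,m,[(np.round(d["at"],3),round(d["score"],2)) for d in models.mark_of(m,n)][:2])
im=cv2.imread("pics/side2.png"); u=project([[*P,.20]],"side")[0].astype(int)
cv2.imwrite("pics/held.png",cv2.resize(im[u[1]-50:u[1]+70,u[0]-50:u[0]+50],None,fx=5,fy=5,interpolation=cv2.INTER_CUBIC))
print(telemetry.current_t())
```

```text
0.6 [ 0.19  0.34  1.34 -0.    1.46 -0.41]
-2.541592653589793 None
yaw 0.6
open 0.017423787842218343 24.995129127055407 [0.60006232 0.18299869 0.1492289 ] 15.1333
[ 1.74  0.41 -3.43] 0.017622514453984356
top pen_nose [(array([0.521, 0.169, 0.089]), 0.3)]
top pen [(array([ 0.454, -0.186,  0.051]), 0.34), (array([ 0.724, -0.123, -0.003]), 0.17)]
top pen_grip [(array([ 0.511, -0.273,  0.066]), 0.72)]
side pen_nose [(array([0.598, 0.183, 0.162]), 0.92)]
side pen [(array([0.602, 0.184, 0.2  ]), 0.65)]
side pen_grip [(array([0.602, 0.183, 0.255]), 0.62), (array([ 0.513, -0.158, -0.006]), 0.6)]
16.625
```

View pics/held.png

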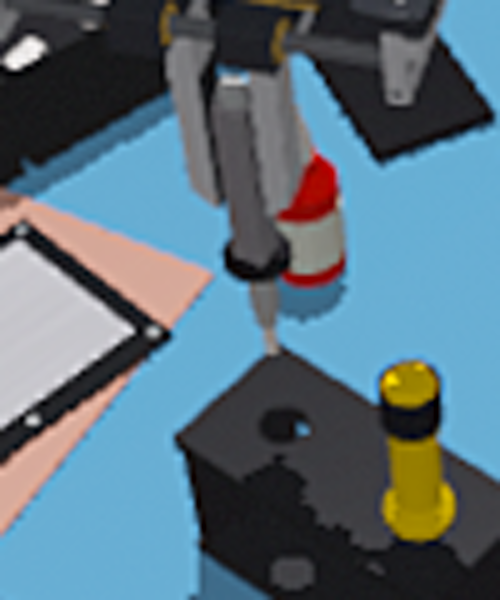

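The pen is held upright: guard at (255,258), nose at (265,300) and a short brush to (272,350) in the crop. The vacated well is at (287,425). Moving to hover over p0.

```bash
cat >> h.py <<'E'
C=np.array([.4781,-.0695]); YAW=-.1865
ex=np.array([np.cos(YAW),np.sin(YAW)]); ey=np.array([-ex[1],ex[0]])
TR=C+REL[:,:1]*ex+REL[:,1:]*ey
def force(n=15):
    f=[]
    for _ in range(n): r.hold(.01); f.append(telemetry.current_wrist_force())
    return np.mean(f,0),np.std(f,0)
E
python3 - <<'E'
from h import *
r.move_to([*TR[0],.25],down(YAW)); r.move_l([*TR[0],.183],vel=.12); r.hold(.2)
m,s=force(); print("F",m,"sd",s,telemetry.current_ee_pos())
cv2.imwrite("pics/side3.png",vision.snapshot("side")[:,:,::-1])
for q in("pen_nose","pen","track_p0","pen_grip"): print(q,[(np.round(d["at"],3),round(d["score"],2)) for d in models.mark_of(q,"side")][:4])
print(telemetry.current_t())
im=cv2.imread("pics/side3.png"); b=cv2.resize(im,None,fx=8,fy=8,interpolation=cv2.INTER_CUBIC)
for z,c in((.05,(0,0,255)),(.060,(0,255,0)),(.082,(0,255,255)),(.122,(255,0,255))):
    u=(project([[*TR[0],z]],"side")[0]+.5)*8; cv2.circle(b,tuple(u.astype(int)),3,c,-1)
u=u.astype(int); cv2.imwrite("pics/hov.png",b[u[1]-200:u[1]+350,u[0]-350:u[0]+350])
E
```

```text
F [-0.15909189  0.1823747  -0.90886092] sd [0.44565177 0.48348623 0.54267767] [ 0.45193788 -0.20971792  0.18354458]
pen_nose [(array([ 0.506, -0.077,  0.051]), 0.64), (array([ 0.45 , -0.209,  0.084]), 0.62), (array([ 0.46 , -0.157,  0.05 ]), 0.16)]
pen [(array([ 0.513, -0.154, -0.002]), 0.63), (array([ 0.45 , -0.206,  0.119]), 0.61)]
track_p0 [(array([ 0.467, -0.123,  0.049]), 0.81), (array([ 0.562, -0.085,  0.053]), 0.76), (array([ 0.507, -0.073,  0.056]), 0.74), (array([0.6  , 0.183, 0.092]), 0.73)]
pen_grip [(array([ 0.452, -0.211,  0.179]), 0.77), (array([ 0.511, -0.271,  0.073]), 0.68)]
19.4583
```

View pics/hov.png

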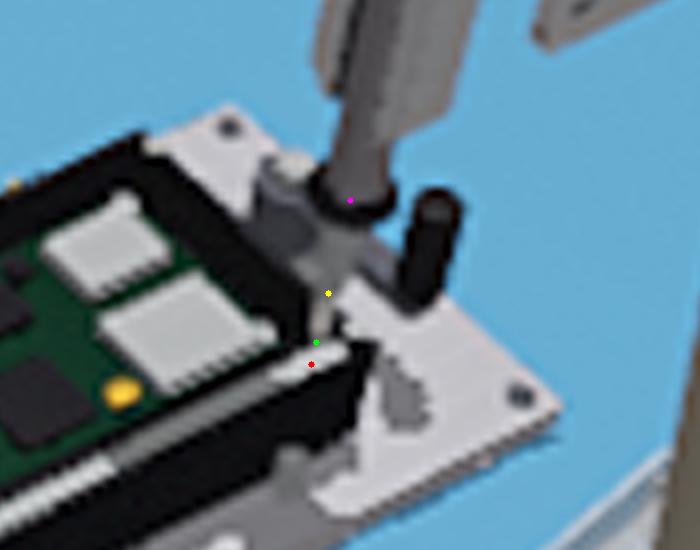

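The brush shows at (320,325) in the crop, with its tip near (318,342). It lies on the projected tool axis, so it looks about 20 mm long. The target dot sits mid-groove. Descending to touch.

Run:
```python
from h import *
c0=np.array([.4784,-.0708]); d=c0-C
p=TR[0]+d; r.move_l([*p,.181],vel=.05)
f0,_=force(20)
g=r.move_l([*p,.157],vel=.011,guard=3.0); z=telemetry.current_ee_pos(); f1,s=force(15)
print(g,z,"dF",np.round(f1-f0,2),telemetry.current_t())
if g:
    # settle to a light press by force
    np.save("f0.npy",f0)
    for dx in(.004,-.004):   # feel for both groove walls
        q=np.array(telemetry.current_ee_pos())
        tgt=np.array([*(p+ex*dx),z[2]])
        a=r.move_l(tgt.tolist(),vel=.008,guard=3.0); f,_=force(6); e=np.array(telemetry.current_ee_pos())
        print("probe",dx,a,"at",round(float((e[:2]-p)@ex)*1000,2),"z",e[2].round(4),"dF",np.round(f-f0,2))
    print(telemetry.current_t())
```

```text
True [ 0.45195858 -0.21082231  0.16834967] dF [ 0.36 -0.18  4.12] 21.2167
probe 0.004 True at 0.93 z 0.1679 dF [-0.83 -0.32  4.81]
probe -0.004 True at -0.07 z 0.1686 dF [ 1.15 -0.18  3.25]
22.1917
```

Run:
```python
from h import *
f0=np.load("f0.npy"); c0=np.array([.4784,-.0708]); p=TR[0]+c0-C; z=.1690
for sg in(1,-1):
    for i in range(0,8):
        r.move_l([*(p+ex*sg*.0006*i),z],vel=.02); f,_=force(5); f-=f0
        e=np.array(telemetry.current_ee_pos()); print(sg,round(float((e[:2]-p)@ex)*1000,2),"lat %.1f along %.1f z %.1f"%(f[:2]@ex,f[:2]@ey,f[2]))
        if abs(f[:2]@ex)>3.5 : break
    r.move_l([*p,z],vel=.02)
print(telemetry.current_t())
```

```text
1 0.05 lat 0.9 along -0.3 z 3.2
1 0.33 lat 0.4 along 0.0 z 3.5
1 0.7 lat -0.9 along -0.3 z 3.3
1 1.12 lat -2.1 along -0.8 z 3.2
1 2.26 lat -2.2 along -0.3 z 3.2
1 2.66 lat -2.8 along -0.4 z 3.0
1 3.02 lat -4.2 along -0.6 z 3.2
-1 1.09 lat 1.9 along 1.4 z 2.5
-1 -0.05 lat 2.4 along 0.3 z 2.3
-1 -1.1 lat 2.1 along -0.1 z 2.7
-1 -1.72 lat 2.3 along 0.0 z 2.8
-1 -2.46 lat 2.1 along -0.5 z 2.8
-1 -3.01 lat 2.4 along -0.4 z 2.9
-1 -3.32 lat 3.0 along -0.1 z 2.7
-1 -3.65 lat 4.1 along 0.2 z 2.6
27.2583
```

In the groove: the walls are felt at about +2.6 and -3.3 mm, so the centre is at -0.3 mm. The press is about 3 N. Now dragging.

```bash
cat > drag.py <<'E'
from h import *
f0=np.load("f0.npy"); T=TR+np.array([.4784,-.0708])-C-.0003*ex; z=.1690
def go(xy,tag):
    global z
    r.move_l([*xy,z],vel=.03); f,_=force(5); f-=f0
    print(tag,np.round(telemetry.current_ee_pos(),4),"x %.1f y %.1f z %.1f"%(f[:2]@ex,f[:2]@ey,f[2]))
    if f[2]<2: z-=.0005
    if f[2]>5: z+=.0005
    if f[2]>8 or np.hypot(*f[:2])>7: raise SystemExit("high force")
    return f
for i in range(6): go(T[i],f"p{i}")
hit=None
for k in range(1,9):
    f=go(T[5]+ey*.0008*k,f"c{k}")
    if f[:2]@ey<-3.8: hit=k; break
s=(.0008*hit-.0027) if hit else 0.
print("short leg offset",s)
D=ey*s
go(T[5]+D,"p5")
for i in(6,7,8): go(T[i]+D,f"p{i}")
print(telemetry.current_t())
E
python3 drag.py
```

```text
p0 [ 0.4506 -0.2105  0.1687] x -2.0 y -1.4 z 3.7
p1 [ 0.4571 -0.1825  0.169 ] x 0.5 y -1.1 z 3.2
p2 [ 0.4622 -0.1544  0.1689] x 0.1 y -1.0 z 2.9
p3 [ 0.4676 -0.1264  0.1689] x 0.7 y -0.9 z 3.0
p4 [ 0.4728 -0.0985  0.169 ] x 0.3 y -0.6 z 2.5
p5 [ 0.4781 -0.0704  0.169 ] x 0.5 y -0.6 z 3.1
c1 [ 0.4782 -0.07    0.169 ] x 0.3 y -1.3 z 2.8
c2 [ 0.4784 -0.0692  0.169 ] x 0.5 y -2.1 z 2.6
c3 [ 0.4786 -0.0683  0.169 ] x 0.1 y -2.5 z 3.0
c4 [ 0.4787 -0.0676  0.169 ] x 0.2 y -2.0 z 3.3
c5 [ 0.4788 -0.0671  0.169 ] x 0.4 y -3.0 z 3.2
c6 [ 0.4787 -0.0659  0.1689] x -0.6 y -2.7 z 3.0
c7 [ 0.4788 -0.0655  0.1689] x -0.6 y -4.4 z 2.3
short leg offset 0.0029
p5 [ 0.4787 -0.0669  0.1689] x -0.6 y -0.0 z 2.5
p6 [ 0.5069 -0.0733  0.1693] x -0.2 y -0.0 z 2.0
p7 [ 0.5345 -0.0785  0.1693] x -0.1 y 0.1 z 2.1
p8 [ 0.5619 -0.0837  0.1693] x 0.0 y -0.2 z 2.0
38.9667
```

Run:
```python
from h import *
e=np.array(telemetry.current_ee_pos()); r.move_l([e[0],e[1],.30],vel=.15)
P=[.600,.183]; r.move_to([*P,.30],down(.6)); r.move_l([*P,.222],vel=.15); r.hold(.1)
cv2.imwrite("pics/side4.png",vision.snapshot("side")[:,:,::-1])
print([(np.round(d["at"],3),round(d["score"],2)) for d in models.mark_of("pen_nose","side")][:2])
g=r.move_l([*P,.150],vel=.06,guard=5); print(g,telemetry.current_ee_pos(),telemetry.current_t())
im=cv2.imread("pics/side4.png"); u=project([[*P,.12]],"side")[0].astype(int)
cv2.imwrite("pics/ins.png",cv2.resize(im[u[1]-60:u[1]+60,u[0]-50:u[0]+70],None,fx=4,fy=4,interpolation=cv2.INTER_CUBIC))
```

```text
[(array([0.6  , 0.184, 0.128]), 0.78), (array([ 0.726, -0.282,  0.002]), 0.54)]
False [0.6003399  0.18305496 0.15051671] 43.2583
```

Run:
```python
from h import *
g=r.move_l([.600,.183,.146],vel=.02,guard=4); print(g,telemetry.current_ee_pos())
gripper_to(.045); r.hold(.2); r.move_l([.600,.183,.28],vel=.15)
r.movej([-.9,.276,1.505,0,1.361,-.121]); r.hold(.3)
A=[]
for n in("top","side"):
    im=vision.snapshot(n)[:,:,::-1].copy()
    for m in("pen","pen_grip","clamp_grip","driver","bottle"): print(n,m,[(np.round(d["at"],3),round(d["score"],2)) for d in models.mark_of(m,n)][:2])
    for c,h in(((.56,.178,.11),0),((.49,-.20,.05),0)):
        u=project([c],n)[0].astype(int); A.append(cv2.resize(im[u[1]-40:u[1]+40,u[0]-50:u[0]+50],None,fx=3.5,fy=3.5,interpolation=cv2.INTER_CUBIC))
cv2.imwrite("pics/fin.png",np.vstack([np.hstack(A[:2]),np.hstack(A[2:])])); print(telemetry.current_t())
```

```text
True [0.60064541 0.18313846 0.14899287]
top pen [(array([0.6  , 0.185, 0.089]), 0.51)]
top pen_grip [(array([ 0.725, -0.124, -0.001]), 0.65), (array([ 0.465, -0.125,  0.046]), 0.6)]
top clamp_grip [(array([ 0.452, -0.265,  0.068]), 0.54)]
top driver [(array([0.519, 0.168, 0.09 ]), 0.68), (array([ 0.504, -0.073,  0.05 ]), 0.43)]
top bottle [(array([0.736, 0.07 , 0.   ]), 0.55), (array([0.52 , 0.172, 0.09 ]), 0.42)]
side pen [(array([0.603, 0.184, 0.086]), 0.76)]
side pen_grip [(array([0.605, 0.182, 0.146]), 0.56), (array([ 0.531, -0.081,  0.051]), 0.33)]
side clamp_grip [(array([ 0.447, -0.263,  0.069]), 0.75), (array([ 0.512, -0.152, -0.002]), 0.32)]
side driver [(array([ 0.451, -0.264,  0.068]), 0.67), (array([0.521, 0.17 , 0.088]), 0.66)]
side bottle [(array([0.735, 0.064, 0.002]), 0.9)]
48.475
```

View pics/fin.png

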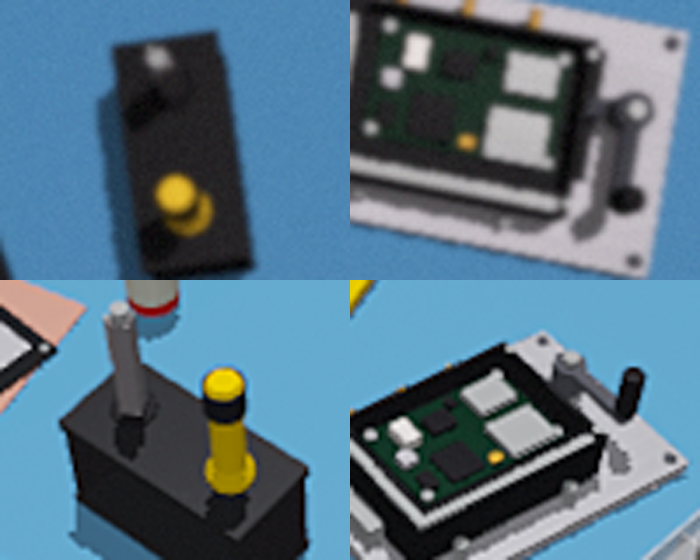

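The pen hangs upright in its well (lower-left panel, about (125,360)), the driver is untouched, and the clamp is closed (right-hand panels). Handing in.

```bash
python3 -c "
from plant import r
print(r.sign_off())"
```

```text
the job is handed in; nothing more can be done
None
```

The job is handed in, though sign-off gave no verdict: the clamp is at its closed stop, the brush was drawn from p0 to p8 at 2–4 N and about 3 cm/s on average (with short pauses at each point), and the pen is back upright in its well with the driver and bottle unmoved; tweezers and knife were not re-checked, but the arm stayed clear of them.

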